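# Find and press down the proud rest pin of the measuring stage

## Task

One of the five rest pins on the round measuring stage has crept up a few millimetres. Take the brass-handled probe out of its stand, feel the pin tops lightly with its tip to find the high one, and press that pin down until it is level with the others, without pushing any other pin down and touching the pins with nothing but the probe. Then put the probe back in its stand, upright and fully home, and leave the specimens and the steel ring alone.

Things in the scene. Friction and masses are not known exactly. Their poses are not given: they have to be found in the camera images.
- station: round grey foot, 190 mm across and 30 mm high, fixed to the bench, with a square tab at its -x side; origin under its centre, z up. It carries the round aluminium stage (160 mm across, 30 mm thick, same centre), which is set at a height that differs from day to day and is not measured.
- station_mid (a point): centre of the foot's top. Five upright steel rest pins, 16 mm across, stand on the stage in dark collars (24 mm across, 3 mm high), axes 55 mm from the centre at 0, 72, 144, 216 and 288 degrees counter-clockwise from this point's x axis. Level pin tops are 12 mm above the stage face, all alike, 32 to 44 mm above this point; the proud one is 4 to 6 mm higher.
- pin_a (a joint): one rest pin's height in m over the common level: 0 level, + proud, - pushed in too far (range -0.008 to 0.008). The letter says nothing about which of the five places it is at. All pins are stiff friction fits: a push under 10 N leaves a pin where it is, about 12 N slides it down; it does not spring back and nothing stops it at the level.
- pin_b (a joint): as pin_a, another of the five pins
- pin_c (a joint): as pin_a, another of the five pins
- pin_d (a joint): as pin_a, another of the five pins
- pin_e (a joint): as pin_a, another of the five pins
- probe_mid (a point): the loose probe: point on its axis at the middle of its handle, z along the axis, away from the tip. Steel shank 10 mm across and 40 mm long, with a flat chamfered tip; above it a flange 30 mm across, 4 mm thick; then the brass handle, 20 mm across, 50 mm long. The tip lies 69 mm below this point, the flange's underside 29 mm below, the handle's top 25 mm above. Mass about 0.18 kg.
- probe: the same probe, origin at the tip of the shank, z along the axis towards the handle
- stand_top (a point): the probe stand, a fixed black block 70 x 70 x 50 mm: centre of the mouth of its upright through hole (15 mm across) at its top; z up. Fully home, the probe's flange lies on the block's top, so that the handle's middle is 29 mm above this point.
- slug_a_center (a point): bystander: upright round specimen, 28 mm across and 32 mm high, standing in a cup of the four-cup magazine block (130 x 130 mm, about 35 mm high); its centre
- slug_b_center (a point): bystander: upright round specimen, 28 mm across and 32 mm high, standing in a cup of the four-cup magazine block (130 x 130 mm, about 35 mm high); its centre
- slug_c_center (a point): bystander: upright round specimen, 28 mm across and 32 mm high, standing in a cup of the four-cup magazine block (130 x 130 mm, about 35 mm high); its centre
- collar_mid (a point): bystander: loose steel ring lying on the bench, 60 mm across, 30 mm high; its centre
There are look-alikes about, which are no part of the job. Of the things shaped like the probe, the brass one is meant. What is shaped like the station but turquoise is not meant.

How it is judged:
On the way, in this order (a step that is already met when the one before it is completed fails the run):
1. the probe has been taken out of its stand and brought over the stage (horizontal distance between probe_mid and station_mid below 0.085 m), for 0.1 s.
2. the proud pin is level with the others, within 1.5 mm (value of joint pin_c between -0.0015 and 0.0015 m), for 0.2 s.
At the end, for the whole second after the job is handed in: All five pins within 1.5 mm of their common level; the probe upright in its stand with its flange down on the block (axis within 6 mm of the hole's centre, less than 3 mm above fully home), released and at rest (all of step 2 and value of joint each of pin_a, pin_b, pin_d, pin_e above -0.0015 m and horizontal distance between probe_mid and stand_top below 0.006 m and z of probe_mid in the frame of stand_top below 0.032 m and angle between probe_mid's own z axis and vertical below 0.08 rad and linear speed of probe below 0.02 m/s); the robot touches nothing.
It fails at once if a pin is touched with the fingers (contact force between the fingers and seat_a above 1 N or contact force between the fingers and seat_b above 1 N or contact force between the fingers and seat_c above 1 N or contact force between the fingers and seat_d above 1 N or contact force between the fingers and seat_e above 1 N).
It fails at once if a level pin is pushed down more than 1.5 mm (value of joint any of pin_a, pin_b, pin_d, pin_e below -0.0015 m).
It fails at once if a specimen or the steel ring is moved more than 20 mm (distance of any of slug_a_center, slug_b_center, slug_c_center, collar_mid from where it was at the start of the episode above 0.02 m).
It also fails if it takes over 70 s, if anything falls off the work surface, if the arm or the gripper's body presses on something with over 40 N, if the wrist force passes 120 N, or if a joint passes its speed limit or range.

## Robot

A 6-joint arm with a two-finger parallel gripper is mounted at the origin on the work surface. World frame = base frame: x ahead of the robot, y to its left, z up, the work surface at z = 0. Lengths are in m, angles in rad, forces in N, time in s.
With the tool pointing down it reaches from about 0.35 to 0.775 m from the base axis. Payload 5.5 kg.
Tool frame: the origin (TCP) lies on the centre line of the jaws, within the pads' length; the fingertips stand 11 mm ahead of it and the grasp point (between the pads) lies 8 mm behind it (env.tip_reach is the distance from the TCP to the fingertips, in m); z points along the fingers, x is the direction in which the jaws open and shut, and the axes are right-handed (so a half turn about z gives the same grasp; the last joint's range is limited). The gripper opens to 85 mm and grips with 20 to 120 N. Pads are 22 mm wide; open, the fingers measure 114 mm over their backs; the gripper's body (76 mm by 85 mm) begins 54 mm behind the grasp point. The pads swing forward as they close: fully open they stand 13 mm farther back than shut.
Start: joints at [0.986, 0.313, 0.046, 1.304, 0, 1.431], TCP at [0.247, 0.519, 0.242] pointing down, gripper open.
Joint ranges: [-2.76, 2.76], [-0.86, 1.69], [-1.03, 1.26], [-2.2, 2.34], [-1.47, 1.5], [-3.14, 3.14]. Speed limits (rad/s): [2.57, 2.57, 3.14, 3.14, 3.14, 3.14].

## Interface

Orientations are given as a unit quaternion [w, x, y, z].
In Python, from workcell import env gives the robot as it stands.
- The arm moves only by the tool carry_out, never from a script. Its argument "moves" is one flat list of numbers, 7 for each row, row after row: the gripper command: -1 is shut, 1 is fully open, values between are in proportion, then the shift along the tool's x, y, z in m, then the turn, a rotation vector about the tool's x, y, z in degrees. A call has exactly 5 rows; each row shifts and turns the pose as measured when the row begins, along the tool's axes as they then stand; what a row does not reach is not made up. A row lasts 1/8 s, in which the tool goes at most 62.5 mm and 10.7 degrees, less where a joint would pass 70% of its speed; a pose out of reach is approached as far as the arm can. A call is refused whole if a number of a shift passes 0.0625 or a number of a turn 10.7, either way. A call with a gripper value outside its range is refused whole. The fingers move at their own pace and stop on an object; "squeeze" is the grip in N (left out, the last holds). Time passes only in rows, so rows that do not move let the fingers close, or fill a call up. It gives the time, the measured TCP pose, the force and the opening at its end, in the units of the state.
- env.get_state(): the state, without advancing time (a new reading comes with each control period).
- env.read_camera(name): name is "side" or "top" or "wrist"; returns the picture (384x512x3 uint8, red, green, blue); there is no depth.
- env.calibration(name): a dict with "camera_matrix" (3x3 intrinsics, pixels), "rvec" (rotation vector, rad) and "tvec" (3), from world to camera coordinates, as OpenCV has them; the wrist camera has in their place "hand_eye" (4x4, takes a point from camera to tool coordinates, whose origin is the TCP and whose axes are the tool frame's). Camera axes: x right, y down, z forward; pixel columns grow to the right and rows downward; lengths in m; the calibration is good to about 2 mm. A picture is of the moment at which its call begins: read the wrist's pose just before it. calibration takes no time and is no camera call.
- env.hand_in(): hands the job in, once; it reports no verdict.
The state is a dict: "clock": time; "joint_pos": joint angles; "qvel": joint speeds; "tau": joint torques, N m; "tcp_pos": TCP position; "orientation": TCP orientation; "wrist_force": force on the tool from outside, world axes, zero at the start; "ft_torque": the same for the moment, N m; "finger_gap": finger opening in m.
Only numpy, scipy, OpenCV 4.12 (cv2) and the standard library are available. Lean on these libraries where they do the work, as an engineer would, in place of code of your own. Each camera call takes 0.05 s, during which the arm holds its last target. There are 200 camera calls.

## Working session

There is one attempt and no reset: what is moved stays moved. The work goes in short steps, Python scripts to look and compute and a tool call to move; the robot and the scene stay as the last step left them, time stands still between calls to the robot, and variables do not carry over. Pictures are saved under pics/ and viewed, about 8 in all and at most 12, crops included, and the job is handed in when it is done.

Besides the shell and the picture viewer there is one more tool, called after "Request:" as name(argument=value, ...) on one line, values as JSON. carry_out: Moves the arm, as the interface text tells. Its arguments: {"type":"object","properties":{"moves":{"type":"array"},"squeeze":{"type":"number"}},"required":["moves"]}

```bash
mkdir -p pics; ls; cat > h.py <<'E'
import numpy as np, cv2
from scipy.spatial.transform import Rotation as R
from workcell import env
def pose():
    s=env.get_state(); q=np.array(s["orientation"])
    T=np.eye(4); T[:3,:3]=R.from_quat(q[[1,2,3,0]]).as_matrix(); T[:3,3]=s["tcp_pos"]; return T
def cam(name,T=None):
    c=env.calibration(name); K=np.array(c["camera_matrix"])
    if name=="wrist":
        M=(pose() if T is None else T)@np.array(c["hand_eye"]) # cam->world
    else:
        A=np.eye(4);A[:3,:3]=cv2.Rodrigues(np.array(c["rvec"],float))[0];A[:3,3]=np.ravel(c["tvec"]);M=np.linalg.inv(A)
    return K,M
def ray(K,M,p):
    d=M[:3,:3]@np.linalg.solve(K,[p[0],p[1],1.]); return M[:3,3],d
def onz(K,M,p,z):
    o,d=ray(K,M,p); return o+d*(z-o[2])/d[2]
def proj(K,M,X):
    v=np.linalg.inv(M)@np.append(X,1); u=K@v[:3]; return u[:2]/u[2]
def grab(name,f):
    T=pose(); im=np.ascontiguousarray(env.read_camera(name)[:,:,::-1]); cv2.imwrite(f,im); np.save(f[:-4]+"_T.npy",T); return im,T
E
python3 - <<'E'
from h import *
a,_=grab("top","pics/top0.png");b,_=grab("side","pics/side0.png")
print(env.get_state(), env.tip_reach)
for n in("top","side"):
    K,M=cam(n);print(n,K[0,0],M[:3,3].round(3))
print(env.calibration("wrist"))
E
```

```text
pics
{'clock': 0.1, 'joint_pos': array([9.86438155e-01, 3.13952379e-01, 4.50825597e-02, 1.30359185e+00,
       1.45876511e-05, 1.43120170e+00]), 'qvel': array([ 1.26732144e-03, -3.30537212e-03,  3.59045861e-03,  2.42002011e-04,
       -5.06777901e-05,  7.05640229e-04]), 'tau': array([ 1.66418453e-03, -4.81726313e+01,  2.99243081e+01,  1.27702503e-02,
       -1.64863877e-04, -1.45848611e-05]), 'tcp_pos': array([0.24714874, 0.51868995, 0.24147851]), 'orientation': array([ 3.35480865e-04,  8.45648704e-01,  5.33739240e-01, -7.62134832e-04]), 'wrist_force': array([ 0.02184932,  0.11165619, -0.1304659 ]), 'ft_torque': array([0.01739223, 0.02034146, 0.02282415]), 'finger_gap': 0.08510108459530948} 0.011
top 354.4075604047941 [0.401 0.017 0.892]
side 371.75759276415226 [0.075 0.531 0.523]
{'camera_matrix': array([[275.75003186,   0.        , 254.10177753],
       [  0.        , 275.75003186, 190.58907173],
       [  0.        ,   0.        ,   1.        ]]), 'hand_eye': array([[ 9.99998267e-01, -1.86164417e-03,  1.19737793e-05,
         7.53826088e-04],
       [ 1.76315976e-03,  9.49121920e-01,  3.14903909e-01,
        -7.99010159e-02],
       [-5.97603605e-04, -3.14903343e-01,  9.49123558e-01,
        -1.32293403e-01],
       [ 0.00000000e+00,  0.00000000e+00,  0.00000000e+00,
         1.00000000e+00]])}
```

View pics/top0.png

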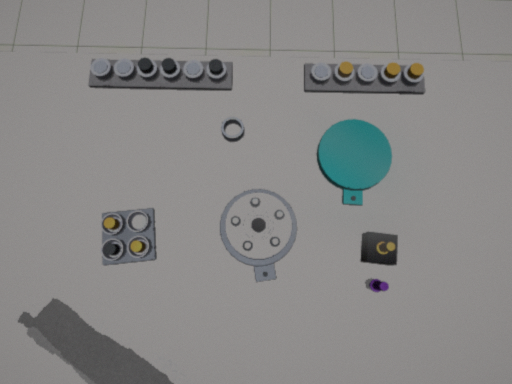

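View pics/side0.png

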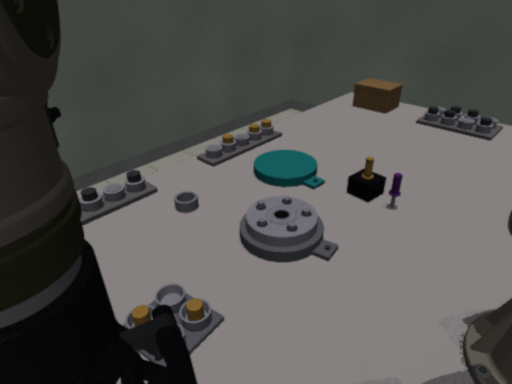

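The top view shows the grey station at (258,227) with its tab at (265,272) and the turquoise decoy at (355,155). The black stand is at (380,248) and the brass probe's handle top is near (391,247). The lookalikes are the purple probe at (378,286), the turquoise station, and the yellow specimens at (110,224) and (138,246). I choose the brass probe in the black block.

```bash
python3 - <<'E'
from h import *
im=cv2.imread("pics/top0.png");K,M=cam("top");hsv=cv2.cvtColor(im,cv2.COLOR_BGR2HSV)
def comps(m,n=15):
    c,_,s,ce=None,None,*cv2.connectedComponentsWithStats(m.astype(np.uint8))[2:]
    return [(x[:5],p) for x,p in zip(s[1:],ce[1:]) if x[4]>=n]
H,S,V=cv2.split(hsv)
roi=np.zeros_like(V);roi[225:275,355:405]=1
for n,m in(("brass",(H>8)&(H<35)&(S>90)&(V>60)&(roi>0)),):
    for s,p in comps(m,4):print(n,s,p.round(1),onz(K,M,p,.104).round(4),onz(K,M,p,.054).round(4))
blk=((V<70)&(roi>0)).astype(np.uint8);c=max(cv2.findContours(blk,0,2)[0],key=cv2.contourArea)
r=cv2.minAreaRect(c);print(r,onz(K,M,r[0],.05).round(4))
for p in cv2.boxPoints(r):print(onz(K,M,p,.05).round(4))
roi[:]=0;roi[180:272,210:305]=1
m=cv2.Canny(im,40,120)*roi
g=((V<165)&(roi>0)).astype(np.uint8);c=max(cv2.findContours(g,0,2)[0],key=cv2.contourArea);print(cv2.minEnclosingCircle(c))
print(onz(K,M,(258,227),.03),onz(K,M,(265,272),.01), onz(K,M,(258.5,225),.06),onz(K,M,(378,286),.05))
a=cv2.resize(im[180:300,210:410],None,fx=4,fy=4,interpolation=cv2.INTER_CUBIC);cv2.imwrite("pics/crop0.png",a)
E
```

```text
brass [376 242  19  13 131] [385.4 247.5] [ 0.4588 -0.2751  0.104 ] [ 0.4625 -0.2937  0.054 ]
((378.81707763671875, 248.6463165283203), (35.33808898925781, 29.1539249420166), 6.340191841125488) [ 0.4599 -0.2796  0.05  ]
[ 0.43  -0.233  0.05 ]
[ 0.4979 -0.2438  0.05  ]
[ 0.4903 -0.3269  0.05  ]
[ 0.4227 -0.3146  0.05  ]
((257.0, 225.5), 65.41607666015625)
[0.50777648 0.00552477 0.03      ] [ 0.40109607 -0.01360606  0.01      ] [0.50880057 0.00483971 0.06      ] [ 0.37469878 -0.2727032   0.05      ]
```

View pics/crop0.png

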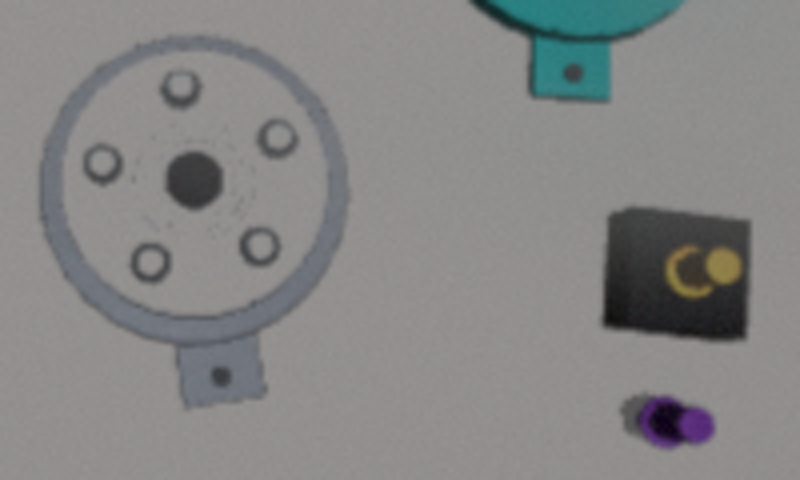

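The crop confirms the choice: a brass handle with a flange in the black block, and the purple probe about 85 mm towards the base. I'll go over the station first for a wrist look, then to the stand.

```bash
cat >> h.py <<'E'
def plan(x,y,z,yaw=None,n=5,smax=.06):
    """print tool-frame rows to go to (x,y,z), tool-x heading yaw (deg)"""
    T=pose(); d=np.array([x,y,z])-T[:3,3]; cur=np.degrees(np.arctan2(T[1,0],T[0,0]))
    # goal orientation: tool z straight down
    yw=cur if yaw is None else yaw; c,s=np.cos(np.radians(yw)),np.sin(np.radians(yw))
    G=np.array([[c,s,0],[s,-c,0],[0,0,-1.]])
    rv=R.from_matrix(T[:3,:3].T@G).as_rotvec()
    k=max(n,int(np.ceil(max(np.abs(d).max()/smax,np.degrees(np.abs(rv)).max()/10))))
    print("rows",k,"yaw",cur.round(2),"d",d.round(4)); 
    for i in range(k):
        Ri=T[:3,:3]@R.from_rotvec(rv*i/k).as_matrix()
        print((Ri.T@d/k).round(4).tolist(),np.degrees(rv/k).round(2).tolist())
def st():
    s=env.get_state(); T=pose()
    print("t",s["clock"],"tcp",np.round(s["tcp_pos"],4),"yaw",np.degrees(np.arctan2(T[1,0],T[0,0])).round(2),"zax",T[:3,2].round(4),"F",np.round(s["wrist_force"],2),"gap",round(s["finger_gap"],4))
E
python3 - <<'E'
from h import *
K,M=cam("top");print(onz(K,M,(390.75,246.5),.104),onz(K,M,(383,247.75),.054))
plan(.48,.0,.25,90,n=10)
E
```

```text
[ 0.46131361 -0.2872128   0.104     ] [ 0.46189114 -0.28812851  0.054     ]
rows 10 yaw 64.52 d [ 0.2329 -0.5187  0.0085]
[-0.0368, 0.0433, -0.0008] [-0.0, 0.01, -2.55]
[-0.0387, 0.0417, -0.0008] [-0.0, 0.01, -2.55]
[-0.0405, 0.0399, -0.0008] [-0.0, 0.01, -2.55]
[-0.0422, 0.0381, -0.0008] [-0.0, 0.01, -2.55]
[-0.0439, 0.0361, -0.0008] [-0.0, 0.01, -2.55]
[-0.0455, 0.0342, -0.0008] [-0.0, 0.01, -2.55]
[-0.0469, 0.0321, -0.0008] [-0.0, 0.01, -2.55]
[-0.0483, 0.03, -0.0008] [-0.0, 0.01, -2.55]
[-0.0496, 0.0278, -0.0008] [-0.0, 0.01, -2.55]
[-0.0508, 0.0256, -0.0008] [-0.0, 0.01, -2.55]
```

Request:
carry_out(moves=[1, -0.037, 0.043, -0.001, 0, 0, -2.5, 1, -0.039, 0.042, -0.001, 0, 0, -2.5, 1, -0.04, 0.04, -0.001, 0, 0, -2.5, 1, -0.042, 0.038, -0.001, 0, 0, -2.5, 1, -0.044, 0.036, -0.001, 0, 0, -2.5])

```text
clock: 0.72
tcp_pos: [0.3652, 0.2557, 0.2439]
orientation: [0.0, 0.778, 0.629, -0.002]
wrist_force: [0.5, -0.1, -0.8]
finger_gap: 0.0855
```

Request:
carry_out(moves=[1, -0.045, 0.034, -0.001, 0, 0, -2.5, 1, -0.047, 0.032, -0.001, 0, 0, -2.5, 1, -0.048, 0.03, -0.001, 0, 0, -2.5, 1, -0.05, 0.028, -0.001, 0, 0, -2.5, 1, -0.05, 0.026, -0.001, 0, 0, -2.5])

```text
clock: 1.35
tcp_pos: [0.487, -0.0101, 0.2487]
orientation: [-0.0, 0.702, 0.712, -0.002]
wrist_force: [1.9, 1.8, -0.2]
finger_gap: 0.0857
```

```bash
python3 - <<'E'
from h import *
st(); grab("wrist","pics/w_station.png"); st(); plan(.461,-.287,.25,90)
E
```

```text
t 1.35 tcp [ 0.487  -0.0101  0.2487] yaw 90.86 zax [-0.0034 -0.0029 -1.    ] F [ 1.89  1.79 -0.16] gap 0.0857
t 1.4 tcp [ 0.4905 -0.0159  0.2484] yaw 90.65 zax [-7.0e-04 -7.4e-03 -1.0e+00] F [ 4.46 -5.87  1.52] gap 0.0854
rows 5 yaw 90.65 d [-0.0295 -0.2711  0.0016]
[-0.0542, -0.0065, 0.0001] [-0.01, 0.09, 0.13]
[-0.0542, -0.0064, 0.0] [-0.01, 0.09, 0.13]
[-0.0542, -0.0063, -0.0001] [-0.01, 0.09, 0.13]
[-0.0542, -0.0061, -0.0002] [-0.01, 0.09, 0.13]
[-0.0542, -0.006, -0.0002] [-0.01, 0.09, 0.13]
```

View pics/w_station.png

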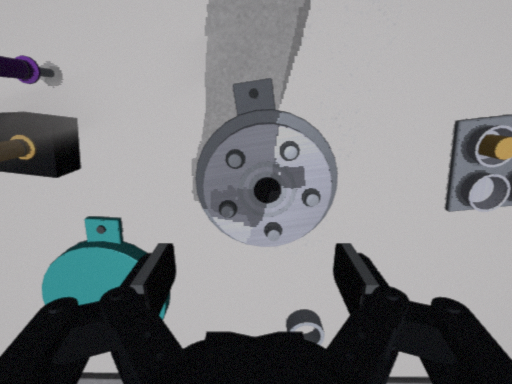

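The wrist view shows the grey station at (268,178), with pins at (235,160), (290,152), (312,198), (273,231) and (228,210). The turquoise decoy is at lower left and the stand at left (40,145). The arm was still settling, so I'll re-measure the station later. On to the stand.

Request:
carry_out(moves=[1, -0.054, -0.006, 0, 0, 0, 0, 1, -0.054, -0.006, 0, 0, 0, 0, 1, -0.054, -0.006, 0, 0, 0, 0, 1, -0.054, -0.006, 0, 0, 0, 0, 1, -0.04, -0.004, 0, 0, 0, 0])

```text
clock: 2.02
tcp_pos: [0.4646, -0.2782, 0.2478]
orientation: [0.001, 0.703, 0.712, -0.003]
wrist_force: [-0.2, 0.9, 1.2]
finger_gap: 0.0856
```

Request:
carry_out(moves=[1, -0.006, 0, 0, 0, 0, 0, 1, 0, 0, 0, 0, 0, 0, 1, 0, 0, 0, 0, 0, 0, 1, 0, 0, 0, 0, 0, 0, 1, 0, 0, 0, 0, 0, 0])

```text
clock: 2.65
tcp_pos: [0.4642, -0.2826, 0.2466]
orientation: [-0.001, 0.703, 0.711, -0.003]
wrist_force: [0.9, -0.1, -0.1]
finger_gap: 0.0852
```

```bash
python3 - <<'E'
from h import *
st(); im,T=grab("wrist","pics/w_stand.png"); st()
K,M=cam("wrist",T)
hsv=cv2.cvtColor(im,cv2.COLOR_BGR2HSV);H,S,V=cv2.split(hsv)
m=((H>8)&(H<35)&(S>90)&(V>50)).astype(np.uint8)
n,l,s,ce=cv2.connectedComponentsWithStats(m)
for i in range(1,n):
    if s[i,4]>30: print(s[i],ce[i])
print(proj(K,M,(.461,-.287,.104)),proj(K,M,(.461,-.287,.054)))
E
```

```text
t 2.65 tcp [ 0.4642 -0.2826  0.2466] yaw 90.7 zax [-0.0053 -0.0023 -1.    ] F [ 0.9  -0.09 -0.06] gap 0.0852
t 2.7 tcp [ 0.4642 -0.2826  0.2466] yaw 90.7 zax [-0.0053 -0.0023 -1.    ] F [ 0.5  -0.01 -0.74] gap 0.0853
[238 158  26  33 641] [250.11388456 173.31201248]
[249.97954576 177.65896696] [250.65472349 166.66262505]
```

View pics/w_stand.png

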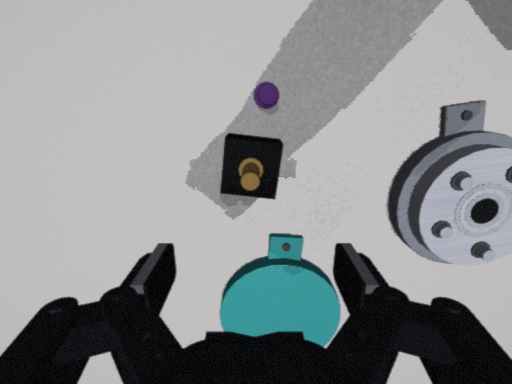

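The handle top is at about (250,181) and the flange centre at (250,168.5), which puts the probe at about (0.4635, -0.287). Descending.

```bash
python3 - <<'E'
from h import *
K,M=cam("wrist",np.load("pics/w_stand_T.npy"))
print(onz(K,M,(250.1,181),.104),onz(K,M,(250.5,168.5),.054)); plan(.4635,-.287,.074,90.7)
E
```

```text
[ 0.46459311 -0.28685378  0.104     ] [ 0.46327501 -0.28717203  0.054     ]
rows 5 yaw 90.7 d [-0.0007 -0.0044 -0.1726]
[-0.0008, 0.0, 0.0345] [-0.06, 0.03, 0.0]
[-0.0008, 0.0, 0.0345] [-0.06, 0.03, 0.0]
[-0.0008, -0.0, 0.0345] [-0.06, 0.03, 0.0]
[-0.0008, -0.0001, 0.0345] [-0.06, 0.03, 0.0]
[-0.0009, -0.0001, 0.0345] [-0.06, 0.03, 0.0]
```

Request:
carry_out(moves=[1, -0.003, 0, 0.03, -0.1, 0, 0, 1, -0.002, 0, 0.03, -0.1, 0, 0, 1, 0, 0, 0.03, 0, 0, 0, 1, 0, 0, 0.03, 0, 0, 0, 1, 0, 0, 0.03, 0, 0, 0])

```text
clock: 3.32
tcp_pos: [0.4673, -0.2884, 0.0968]
orientation: [0.005, 0.702, 0.713, -0.001]
wrist_force: [0.2, -0.6, -0.3]
finger_gap: 0.0862
```

```bash
python3 - <<'E'
from h import *
st(); plan(.4635,-.287,.074,90.7)
E
```

```text
t 3.325 tcp [ 0.4673 -0.2884  0.0968] yaw 90.89 zax [ 0.0059 -0.0084 -0.9999] F [ 0.15 -0.59 -0.31] gap 0.0862
rows 5 yaw 90.89 d [-0.0038  0.0014 -0.0228]
[0.0003, -0.0008, 0.0046] [0.07, 0.1, 0.04]
[0.0003, -0.0008, 0.0046] [0.07, 0.1, 0.04]
[0.0003, -0.0008, 0.0046] [0.07, 0.1, 0.04]
[0.0003, -0.0008, 0.0046] [0.07, 0.1, 0.04]
[0.0003, -0.0008, 0.0046] [0.07, 0.1, 0.04]
```

Request:
carry_out(moves=[1, 0.001, -0.003, 0.012, 0.2, 0.3, 0, 1, 0, -0.001, 0.01, 0.1, 0.1, 0, 1, 0, 0, 0.002, 0, 0, 0, 1, 0, 0, 0, 0, 0, 0, 1, 0, 0, 0, 0, 0, 0])

```text
clock: 3.95
tcp_pos: [0.4637, -0.2872, 0.0727]
orientation: [0.001, 0.701, 0.713, -0.0]
wrist_force: [0.1, 0.3, 0.5]
finger_gap: 0.0853
```

```bash
python3 - <<'E'
from h import *
st(); plan(.4635,-.287,.074,90.7)
E
```

```text
t 3.95 tcp [ 0.4637 -0.2872  0.0727] yaw 90.94 zax [ 5.0e-04 -1.3e-03 -1.0e+00] F [0.1 0.3 0.5] gap 0.0853
rows 5 yaw 90.94 d [-0.0002  0.0002  0.0013]
[0.0, -0.0, -0.0003] [0.01, 0.02, 0.05]
[0.0, -0.0, -0.0003] [0.01, 0.02, 0.05]
[0.0, -0.0, -0.0003] [0.01, 0.02, 0.05]
[0.0, -0.0, -0.0003] [0.01, 0.02, 0.05]
[0.0, -0.0, -0.0003] [0.01, 0.02, 0.05]
```

Request:
carry_out(moves=[-1, 0, 0, 0, 0, 0, 0, -1, 0, 0, 0, 0, 0, 0, -1, 0, 0, 0, 0, 0, 0, -1, 0, 0, 0, 0, 0, 0, -1, 0, 0, 0, 0, 0, 0], squeeze=80)

```text
clock: 4.58
tcp_pos: [0.4645, -0.2879, 0.0742]
orientation: [0.002, 0.701, 0.713, -0.0]
wrist_force: [-0.1, 0.2, -1.3]
finger_gap: 0.018
```

Request:
carry_out(moves=[-1, 0, 0, 0, 0, 0, 0, -1, 0, 0, 0, 0, 0, 0, -1, 0, 0, 0, 0, 0, 0, -1, 0, 0, 0, 0, 0, 0, -1, 0, 0, 0, 0, 0, 0])

```text
clock: 5.2
tcp_pos: [0.4645, -0.2879, 0.0742]
orientation: [0.002, 0.701, 0.713, -0.0]
wrist_force: [0.1, 0.1, 0.8]
finger_gap: 0.0179
```

```bash
python3 - <<'E'
from h import *
st()
E
```

```text
t 5.2 tcp [ 0.4645 -0.2879  0.0742] yaw 90.94 zax [ 0.0027 -0.0029 -1.    ] F [0.13 0.07 0.77] gap 0.0179
```

Gripped, with an 18 mm gap. I'll lift straight up, then move towards the station.

Request:
carry_out(moves=[-1, 0, 0, -0.03, 0, 0, 0, -1, 0, 0, -0.04, 0, 0, 0, -1, 0, 0, -0.04, 0, 0, 0, -1, 0, 0, -0.04, 0, 0, 0, -1, 0, 0, -0.02, 0, 0, 0])

```text
clock: 5.82
tcp_pos: [0.4616, -0.2855, 0.244]
orientation: [-0.003, 0.701, 0.713, -0.001]
wrist_force: [-0.6, -0.5, -2.7]
finger_gap: 0.0185
```

Request:
carry_out(moves=[-1, 0.04, 0.01, 0, 0, 0, 0, -1, 0.05, 0.012, 0, 0, 0, 0, -1, 0.05, 0.012, 0, 0, 0, 0, -1, 0.045, 0.01, 0, 0, 0, 0, -1, 0, 0, 0, 0, 0, 0])

```text
clock: 6.45
tcp_pos: [0.5037, -0.096, 0.2441]
orientation: [-0.003, 0.702, 0.712, -0.001]
wrist_force: [0.4, -1.1, -2.2]
finger_gap: 0.0182
```

Request:
carry_out(moves=[-1, 0, 0, 0, 0, 0, 0, -1, 0, 0, 0, 0, 0, 0, -1, 0, 0, 0, 0, 0, 0, -1, 0, 0, 0, 0, 0, 0, -1, 0, 0, 0, 0, 0, 0])

```text
clock: 7.08
tcp_pos: [0.503, -0.099, 0.2431]
orientation: [-0.004, 0.704, 0.71, -0.002]
wrist_force: [-0.0, 0.2, -2.1]
finger_gap: 0.0185
```

```bash
python3 - <<'E'
from h import *
st(); im,T=grab("wrist","pics/w_st2.png"); st()
a=im[60:280,190:470]; a=cv2.resize(a,None,fx=2.7,fy=2.7,interpolation=cv2.INTER_CUBIC);cv2.imwrite("pics/w_st2c.png",a)
E
```

```text
t 7.075 tcp [ 0.503  -0.099   0.2431] yaw 90.51 zax [-0.0075  0.0026 -1.    ] F [-0.02  0.25 -2.1 ] gap 0.0185
t 7.125 tcp [ 0.503  -0.099   0.2431] yaw 90.52 zax [-0.0075  0.0026 -1.    ] F [ 0.63  0.38 -1.89] gap 0.0183
```

View pics/w_st2c.png

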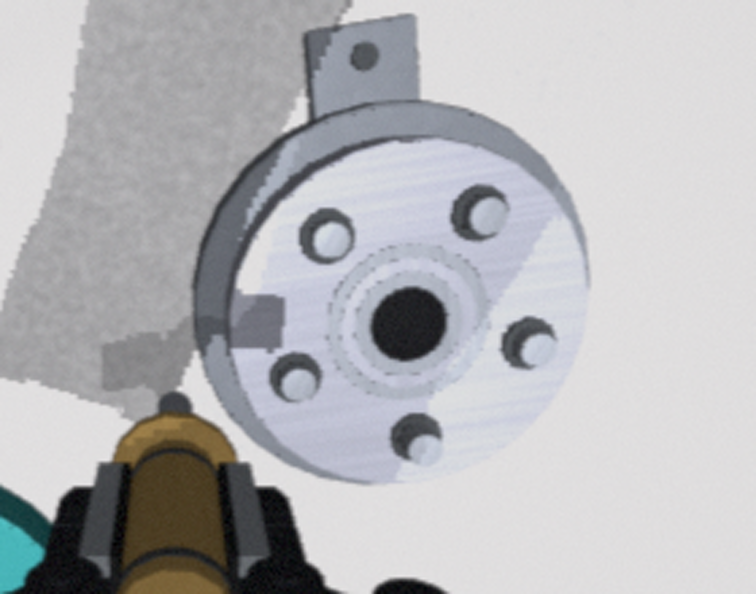

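The crop shows the grey stage clear of the probe. Its centre hole is at crop (409,323). The pin tops are at (333,239), (489,214), (539,349), (426,446) and (300,383), and the tab hole is at (363,55).

```bash
python3 - <<'E'
from h import *
from scipy.optimize import least_squares
T=np.load("pics/w_st2_T.npy");K,M=cam("wrist",T)
P=np.array([(333,239),(489,214),(539,349),(426,446),(300,383)])/2.7+[190,60]
h=np.array([409,323])/2.7+[190,60];tab=np.array([363,55])/2.7+[190,60]
t=onz(K,M,tab,.01)
for z in(.062,.068,.074):
    X=np.array([onz(K,M,p,z) for p in P]); c=X.mean(0); r=np.linalg.norm((X-c)[:,:2],axis=1)
    c2=onz(K,M,h,z-.012)
    a=np.degrees(np.arctan2(*(X-c2)[:,1::-1].T))
    print(z,c.round(4),c2.round(4),"r",r.round(4),r.mean().round(4),"tabyaw",np.degrees(np.arctan2(c2[1]-t[1],c2[0]-t[0])).round(1),"ang",a.round(1),(a%72).round(1))
# full fit: centre, yaw, level z, each pin excess (clicks)
best=[]
for k in range(5):
    def f(v):
        e=np.zeros(5)
        e[k]=v[4]; order=[2,1,0,4,3]
        out=[]
        for i in range(5):
            th=v[3]+np.radians(ang[i]); X=[v[0]+.055*np.cos(th),v[1]+.055*np.sin(th),v[2]+e[i]]
            out+=list(proj(K,M,X)-P[i])
        out+=list(proj(K,M,[v[0],v[1],v[2]-.012])-h)
        return out
    X=np.array([onz(K,M,p,.068) for p in P]);c=onz(K,M,h,.056)
    a=np.degrees(np.arctan2(*(X-c)[:,1::-1].T))
    ang=72*np.round((a-a[0])/72); 
    s=least_squares(f,[c[0],c[1],.068,np.radians(a[0]),.005],x_scale=[.01,.01,.01,.1,.01])
    print(k,s.cost.round(3),s.x.round(4),np.degrees(s.x[3]).round(2))
    for i in range(5):
        th=s.x[3]+np.radians(ang[i]);print("   ",i,(s.x[:2]+.055*np.array([np.cos(th),np.sin(th)])).round(4)) if k==3 else 0
E
```

```text
0.062 [0.5146 0.009  0.062 ] [0.515  0.0092 0.05  ] r [0.0562 0.0562 0.0557 0.0569 0.0561] 0.0562 tabyaw 10.3 ang [-134.9  154.2   81.5   10.2  -63.5] [ 9.1 10.2  9.5 10.2  8.5]
0.068 [0.5129 0.0069 0.068 ] [0.5133 0.0071 0.056 ] r [0.0551 0.0551 0.0547 0.0559 0.055 ] 0.0551 tabyaw 9.5 ang [-134.9  154.3   81.5   10.2  -63.6] [ 9.1 10.3  9.5 10.2  8.4]
0.074 [0.5111 0.0049 0.074 ] [0.5117 0.0051 0.062 ] r [0.054  0.054  0.0536 0.0548 0.0539] 0.0541 tabyaw 8.6 ang [-134.9  154.4   81.6   10.1  -63.7] [ 9.1 10.4  9.6 10.1  8.3]
0 0.747 [ 5.1280e-01  6.8000e-03  6.8400e-02 -2.3479e+00 -2.0000e-04] -134.53
1 0.621 [ 5.1280e-01  6.8000e-03  6.8700e-02 -2.3506e+00 -1.7000e-03] -134.68
2 0.697 [ 5.1270e-01  6.7000e-03  6.9000e-02 -2.3483e+00 -8.0000e-04] -134.55
3 0.323 [ 0.513   0.0071  0.0672 -2.3503  0.0026] -134.66
    0 [ 0.4743 -0.0321]
    1 [0.4638 0.0317]
    2 [0.5212 0.0614]
    3 [0.5672 0.016 ]
    4 [ 0.5382 -0.0418]
4 0.576 [ 5.129e-01  6.800e-03  6.860e-02 -2.345e+00 -2.200e-03] -134.36
```

The fit puts the stage centre at (0.513, 0.007), yaw at about 9.4° and pin tops at about z 0.067. It suggests the +x pin, at (0.567, 0.016), is the proud one. I'll feel that one first, because a light overpush there does no harm.

Request:
carry_out(moves=[-1, 0.03, 0.016, 0, 0.2, 0, 0, -1, 0.035, 0.02, 0, 0.2, 0, 0, -1, 0.03, 0.016, 0.02, 0, 0, 0, -1, 0.017, 0.01, 0.03, 0, 0, 0, -1, 0, 0, 0.02, 0, 0, 0])

```text
clock: 7.75
tcp_pos: [0.5674, 0.0155, 0.1733]
orientation: [-0.003, 0.705, 0.709, -0.002]
wrist_force: [0.1, -0.1, -2.2]
finger_gap: 0.0183
```

```bash
python3 - <<'E'
from h import *
st(); plan(.567,.016,.155,90.5)
E
```

```text
t 7.75 tcp [0.5674 0.0155 0.1733] yaw 90.34 zax [-0.008   0.0013 -1.    ] F [ 0.11 -0.09 -2.16] gap 0.0183
rows 5 yaw 90.34 d [-0.0004  0.0005 -0.0183]
[0.0001, -0.0001, 0.0037] [-0.09, -0.02, -0.03]
[0.0001, -0.0001, 0.0037] [-0.09, -0.02, -0.03]
[0.0001, -0.0001, 0.0037] [-0.09, -0.02, -0.03]
[0.0001, -0.0001, 0.0037] [-0.09, -0.02, -0.03]
[0.0001, -0.0001, 0.0037] [-0.09, -0.02, -0.03]
```

Request:
carry_out(moves=[-1, 0, 0, 0.012, -0.4, -0.1, 0, -1, 0, 0, 0.008, 0, 0, 0, -1, 0, 0, 0.002, 0, 0, 0, -1, 0, 0, 0, 0, 0, 0, -1, 0, 0, 0, 0, 0, 0])

```text
clock: 8.38
tcp_pos: [0.5671, 0.0157, 0.1496]
orientation: [-0.001, 0.705, 0.709, -0.001]
wrist_force: [-1.0, -0.6, -1.4]
finger_gap: 0.0183
```

Request:
carry_out(moves=[-1, 0, 0, 0.002, 0, 0, 0, -1, 0, 0, 0.002, 0, 0, 0, -1, 0, 0, 0.002, 0, 0, 0, -1, 0, 0, 0.002, 0, 0, 0, -1, 0, 0, 0, 0, 0, 0])

```text
clock: 9.0
tcp_pos: [0.5675, 0.0154, 0.1419]
orientation: [-0.0, 0.705, 0.709, -0.001]
wrist_force: [0.3, 0.5, -2.7]
finger_gap: 0.0181
```

Request:
carry_out(moves=[-1, 0, 0, 0.001, 0, 0, 0, -1, 0, 0, 0.001, 0, 0, 0, -1, 0, 0, 0.001, 0, 0, 0, -1, 0, 0, 0.001, 0, 0, 0, -1, 0, 0, 0.001, 0, 0, 0])

```text
clock: 9.62
tcp_pos: [0.5677, 0.0154, 0.1368]
orientation: [-0.0, 0.705, 0.709, -0.001]
wrist_force: [-0.1, -0.1, 1.8]
finger_gap: 0.0181
```

Request:
carry_out(moves=[-1, 0, 0, 0, 0, 0, 0, -1, 0, 0, 0.0005, 0, 0, 0, -1, 0, 0, 0.0005, 0, 0, 0, -1, 0, 0, 0.0005, 0, 0, 0, -1, 0, 0, 0.0005, 0, 0, 0])

```text
clock: 10.25
tcp_pos: [0.5679, 0.0155, 0.1366]
orientation: [0.0, 0.705, 0.709, 0.0]
wrist_force: [-2.1, 0.3, 5.4]
finger_gap: 0.0182
```

Contact at TCP z ≈ 0.1367 (tip about 0.0727). Next I'll feel the neighbour at (0.538, -0.042).

Request:
carry_out(moves=[-1, 0, 0, -0.014, 0, 0, 0, -1, -0.028, -0.014, 0, 0, 0, 0, -1, -0.028, -0.014, 0, 0, 0, 0, -1, 0, 0, 0, 0, 0, 0, -1, 0, 0, 0.004, 0, 0, 0])

```text
clock: 10.88
tcp_pos: [0.5414, -0.0419, 0.1483]
orientation: [0.002, 0.705, 0.71, 0.001]
wrist_force: [-0.0, 1.1, -1.6]
finger_gap: 0.0184
```

```bash
python3 - <<'E'
from h import *
st(); plan(.5382,-.0418,.138,90.5)
E
```

```text
t 10.875 tcp [ 0.5414 -0.0419  0.1483] yaw 90.41 zax [ 0.0033 -0.001  -1.    ] F [-0.01  1.05 -1.6 ] gap 0.0184
rows 5 yaw 90.41 d [-0.0032  0.0001 -0.0103]
[0.0, -0.0007, 0.0021] [0.04, 0.01, -0.02]
[0.0, -0.0007, 0.0021] [0.04, 0.01, -0.02]
[0.0, -0.0007, 0.0021] [0.04, 0.01, -0.02]
[0.0, -0.0007, 0.0021] [0.04, 0.01, -0.02]
[0.0, -0.0006, 0.0021] [0.04, 0.01, -0.02]
```

Request:
carry_out(moves=[-1, 0, -0.003, 0.005, 0.2, 0, 0, -1, 0, 0, 0.003, 0, 0, 0, -1, 0, 0, 0, 0, 0, 0, -1, 0, 0, 0.001, 0, 0, 0, -1, 0, 0, 0.001, 0, 0, 0])

```text
clock: 11.5
tcp_pos: [0.5386, -0.0399, 0.1368]
orientation: [-0.0, 0.704, 0.711, -0.001]
wrist_force: [0.2, 0.9, -2.2]
finger_gap: 0.0181
```

Request:
carry_out(moves=[-1, 0, 0, 0.0007, 0, 0, 0, -1, 0, 0, 0.0007, 0, 0, 0, -1, 0, 0, 0.0007, 0, 0, 0, -1, 0, 0, 0.0007, 0, 0, 0, -1, 0, 0, 0.0005, 0, 0, 0])

```text
clock: 12.12
tcp_pos: [0.5388, -0.04, 0.1335]
orientation: [-0.0, 0.704, 0.711, -0.001]
wrist_force: [-0.1, -0.2, -2.1]
finger_gap: 0.0183
```

Request:
carry_out(moves=[-1, 0, 0, 0.0005, 0, 0, 0, -1, 0, 0, 0.0005, 0, 0, 0, -1, 0, 0, 0.0005, 0, 0, 0, -1, 0, 0, 0.0005, 0, 0, 0, -1, 0, 0, 0, 0, 0, 0])

```text
clock: 12.75
tcp_pos: [0.5389, -0.04, 0.1325]
orientation: [0.0, 0.704, 0.711, -0.0]
wrist_force: [-1.3, -0.6, 0.0]
finger_gap: 0.0182
```

Request:
carry_out(moves=[-1, 0, 0, 0.0004, 0, 0, 0, -1, 0, 0, 0.0004, 0, 0, 0, -1, 0, 0, 0.0004, 0, 0, 0, -1, 0, 0, 0, 0, 0, 0, -1, 0, 0, 0.0004, 0, 0, 0])

```text
clock: 13.38
tcp_pos: [0.5391, -0.04, 0.1323]
orientation: [0.001, 0.704, 0.711, 0.0]
wrist_force: [-3.0, 0.1, 5.8]
finger_gap: 0.018
```

Contact at about 0.1324, so the first pin is about 4.3 mm proud. As a second reference I'll feel the pin at (0.521, 0.061).

Request:
carry_out(moves=[-1, 0, 0, -0.014, 0, 0, 0, -1, 0.035, -0.006, 0, 0, 0, 0, -1, 0.035, -0.007, 0, 0, 0, 0, -1, 0.03, -0.005, 0, 0, 0, 0, -1, 0, 0, 0, 0, 0, 0])

```text
clock: 14.0
tcp_pos: [0.5215, 0.0616, 0.1475]
orientation: [0.001, 0.704, 0.71, 0.001]
wrist_force: [0.5, -0.2, -2.1]
finger_gap: 0.0183
```

```bash
python3 - <<'E'
from h import *
st(); plan(.5212,.0614,.135,90.5)
E
```

```text
t 14.0 tcp [0.5215 0.0616 0.1475] yaw 90.45 zax [ 3.2e-03 -8.0e-04 -1.0e+00] F [ 0.47 -0.16 -2.07] gap 0.0183
rows 5 yaw 90.45 d [-0.0003 -0.0002 -0.0125]
[-0.0, -0.0001, 0.0025] [0.04, 0.01, -0.01]
[-0.0, -0.0001, 0.0025] [0.04, 0.01, -0.01]
[-0.0, -0.0001, 0.0025] [0.04, 0.01, -0.01]
[-0.0, -0.0001, 0.0025] [0.04, 0.01, -0.01]
[-0.0, -0.0001, 0.0025] [0.04, 0.01, -0.01]
```

Request:
carry_out(moves=[-1, 0, 0, 0.005, 0.2, 0, 0, -1, 0, 0, 0.003, 0, 0, 0, -1, 0, 0, 0, 0, 0, 0, -1, 0, 0, 0.001, 0, 0, 0, -1, 0, 0, 0, 0, 0, 0])

```text
clock: 14.62
tcp_pos: [0.5225, 0.0591, 0.1379]
orientation: [0.0, 0.705, 0.709, -0.001]
wrist_force: [0.3, 0.5, -1.4]
finger_gap: 0.0185
```

Request:
carry_out(moves=[-1, 0, 0, 0.0007, 0, 0, 0, -1, 0, 0, 0.0007, 0, 0, 0, -1, 0, 0, 0.0007, 0, 0, 0, -1, 0, 0, 0.0005, 0, 0, 0, -1, 0, 0, 0, 0, 0, 0])

```text
clock: 15.25
tcp_pos: [0.5226, 0.059, 0.1353]
orientation: [0.001, 0.705, 0.709, -0.001]
wrist_force: [0.1, -0.3, -2.3]
finger_gap: 0.0182
```

Request:
carry_out(moves=[-1, 0, 0, 0.0007, 0, 0, 0, -1, 0, 0, 0.0007, 0, 0, 0, -1, 0, 0, 0.0005, 0, 0, 0, -1, 0, 0, 0.0005, 0, 0, 0, -1, 0, 0, 0, 0, 0, 0])

```text
clock: 15.88
tcp_pos: [0.5226, 0.0591, 0.1327]
orientation: [0.001, 0.705, 0.709, -0.001]
wrist_force: [0.2, 0.2, -2.5]
finger_gap: 0.0182
```

Request:
carry_out(moves=[-1, 0, 0, 0.0004, 0, 0, 0, -1, 0, 0, 0.0004, 0, 0, 0, -1, 0, 0, 0.0004, 0, 0, 0, -1, 0, 0, 0, 0, 0, 0, -1, 0, 0, 0.0004, 0, 0, 0])

```text
clock: 16.5
tcp_pos: [0.5228, 0.0591, 0.1323]
orientation: [0.001, 0.705, 0.709, -0.0]
wrist_force: [-1.3, -0.1, 4.6]
finger_gap: 0.0182
```

The level is confirmed at 0.1323 on two pins. I'll go back to the proud pin and press it by about 4.3 mm in small rows.

Request:
carry_out(moves=[-1, 0, 0, -0.016, 0, 0, 0, -1, -0.02, 0.022, 0, 0, 0, 0, -1, -0.022, 0.022, 0, 0, 0, 0, -1, -0.001, 0, 0, 0, 0, 0, -1, 0, 0, 0.003, 0, 0, 0])

```text
clock: 17.12
tcp_pos: [0.5674, 0.0159, 0.1437]
orientation: [0.0, 0.705, 0.709, -0.001]
wrist_force: [-1.3, 1.6, -1.3]
finger_gap: 0.0183
```

```bash
python3 - <<'E'
from h import *
st(); plan(.567,.0155,.138,90.5)
E
```

```text
t 17.125 tcp [0.5674 0.0159 0.1437] yaw 90.33 zax [-6.0e-04 -1.1e-03 -1.0e+00] F [-1.27  1.65 -1.26] gap 0.0183
rows 5 yaw 90.33 d [-0.0004 -0.0004 -0.0057]
[-0.0001, -0.0001, 0.0011] [-0.01, 0.01, -0.03]
[-0.0001, -0.0001, 0.0011] [-0.01, 0.01, -0.03]
[-0.0001, -0.0001, 0.0011] [-0.01, 0.01, -0.03]
[-0.0001, -0.0001, 0.0011] [-0.01, 0.01, -0.03]
[-0.0001, -0.0001, 0.0011] [-0.01, 0.01, -0.03]
```

Request:
carry_out(moves=[-1, 0, 0, 0.004, 0, 0, 0, -1, 0, 0, 0.002, 0, 0, 0, -1, 0, 0, 0.001, 0, 0, 0, -1, 0, 0, 0.001, 0, 0, 0, -1, 0, 0, 0.001, 0, 0, 0])

```text
clock: 17.75
tcp_pos: [0.5661, 0.017, 0.1366]
orientation: [0.001, 0.704, 0.71, -0.001]
wrist_force: [-1.6, -1.3, 5.5]
finger_gap: 0.0186
```

Request:
carry_out(moves=[-1, 0, 0, 0.0015, 0, 0, 0, -1, 0, 0, 0.0015, 0, 0, 0, -1, 0, 0, 0, 0, 0, 0, -1, 0, 0, 0, 0, 0, 0, -1, 0, 0, 0, 0, 0, 0])

```text
clock: 18.38
tcp_pos: [0.5661, 0.0175, 0.1368]
orientation: [0.003, 0.704, 0.71, 0.0]
wrist_force: [-0.7, -0.7, 0.9]
finger_gap: 0.0183
```

Request:
carry_out(moves=[-1, 0, 0, 0.002, 0, 0, 0, -1, 0, 0, 0.002, 0, 0, 0, -1, 0, 0, 0.002, 0, 0, 0, -1, 0, 0, 0, 0, 0, 0, -1, 0, 0, 0, 0, 0, 0])

```text
clock: 19.0
tcp_pos: [0.5663, 0.0177, 0.1346]
orientation: [0.004, 0.704, 0.71, 0.001]
wrist_force: [-0.1, -0.4, 0.1]
finger_gap: 0.0181
```

Request:
carry_out(moves=[-1, 0, 0, 0.002, 0, 0, 0, -1, 0, 0, 0.002, 0, 0, 0, -1, 0, 0, 0, 0, 0, 0, -1, 0, 0, 0, 0, 0, 0, -1, 0, 0, 0, 0, 0, 0])

```text
clock: 19.62
tcp_pos: [0.5665, 0.0177, 0.1327]
orientation: [0.005, 0.704, 0.71, 0.001]
wrist_force: [-2.0, -0.3, 3.0]
finger_gap: 0.0181
```

Now at 0.1327 against a level of 0.1323. I'll lift, take out the slight tilt and feel it again, then recheck a level pin in case the probe slipped.

Request:
carry_out(moves=[-1, 0, 0, -0.006, 0, 0, 0, -1, 0, 0, 0, 0.4, 0, 0, -1, 0, 0, 0, 0.2, 0, 0, -1, 0, 0, 0, 0, 0, 0, -1, 0, 0, 0, 0, 0, 0])

```text
clock: 20.25
tcp_pos: [0.5664, 0.0179, 0.1373]
orientation: [-0.0, 0.704, 0.711, -0.003]
wrist_force: [0.7, -0.5, -0.9]
finger_gap: 0.0181
```

```bash
python3 - <<'E'
from h import *
st(); plan(.567,.0155,.135,90.5)
E
```

```text
t 20.25 tcp [0.5664 0.0179 0.1373] yaw 90.56 zax [-0.0046 -0.0043 -1.    ] F [ 0.7  -0.52 -0.92] gap 0.0181
rows 5 yaw 90.56 d [ 0.0006 -0.0024 -0.0023]
[-0.0005, 0.0001, 0.0005] [-0.05, 0.05, 0.01]
[-0.0005, 0.0001, 0.0005] [-0.05, 0.05, 0.01]
[-0.0005, 0.0001, 0.0005] [-0.05, 0.05, 0.01]
[-0.0005, 0.0001, 0.0005] [-0.05, 0.05, 0.01]
[-0.0005, 0.0001, 0.0005] [-0.05, 0.05, 0.01]
```

Request:
carry_out(moves=[-1, -0.002, 0, 0.002, -0.2, 0.2, 0, -1, 0, 0, 0.001, 0, 0, 0, -1, 0, 0, 0.0005, 0, 0, 0, -1, 0, 0, 0.0005, 0, 0, 0, -1, 0, 0, 0, 0, 0, 0])

```text
clock: 20.88
tcp_pos: [0.5662, 0.0157, 0.1329]
orientation: [-0.0, 0.704, 0.71, -0.001]
wrist_force: [-0.3, -0.6, -2.7]
finger_gap: 0.018
```

Request:
carry_out(moves=[-1, 0, 0, 0.0005, 0, 0, 0, -1, 0, 0, 0.0005, 0, 0, 0, -1, 0, 0, 0.0005, 0, 0, 0, -1, 0, 0, 0, 0, 0, 0, -1, 0, 0, 0.0005, 0, 0, 0])

```text
clock: 21.5
tcp_pos: [0.5665, 0.0157, 0.1326]
orientation: [0.0, 0.704, 0.711, -0.0]
wrist_force: [-2.0, -0.5, 5.7]
finger_gap: 0.018
```

Request:
carry_out(moves=[-1, 0, 0, -0.014, 0, 0, 0, -1, -0.029, -0.014, 0, 0, 0, 0, -1, -0.028, -0.014, 0, 0, 0, 0, -1, 0, 0, 0.002, 0, 0, 0, -1, 0, 0, 0.004, 0, 0, 0])

```text
clock: 22.12
tcp_pos: [0.5404, -0.0427, 0.1427]
orientation: [0.002, 0.703, 0.711, 0.001]
wrist_force: [0.2, 0.3, -2.0]
finger_gap: 0.0181
```

```bash
python3 - <<'E'
from h import *
st(); plan(.5382,-.0415,.135,90.5)
E
```

```text
t 22.125 tcp [ 0.5404 -0.0427  0.1427] yaw 90.62 zax [ 0.0037 -0.001  -1.    ] F [ 0.22  0.32 -1.95] gap 0.0181
rows 5 yaw 90.62 d [-0.0022  0.0012 -0.0077]
[0.0002, -0.0004, 0.0015] [0.04, 0.01, 0.02]
[0.0002, -0.0004, 0.0015] [0.04, 0.01, 0.02]
[0.0002, -0.0004, 0.0015] [0.04, 0.01, 0.02]
[0.0002, -0.0004, 0.0015] [0.04, 0.01, 0.02]
[0.0002, -0.0004, 0.0015] [0.04, 0.01, 0.02]
```

Request:
carry_out(moves=[-1, 0.001, -0.002, 0.004, 0.2, 0, 0, -1, 0, 0, 0.002, 0, 0, 0, -1, 0, 0, 0, 0, 0, 0, -1, 0, 0, 0.0005, 0, 0, 0, -1, 0, 0, 0.0005, 0, 0, 0])

```text
clock: 22.75
tcp_pos: [0.5388, -0.0396, 0.1345]
orientation: [-0.0, 0.702, 0.712, -0.0]
wrist_force: [0.7, 0.9, -2.4]
finger_gap: 0.018
```

Request:
carry_out(moves=[-1, 0, 0, 0.0005, 0, 0, 0, -1, 0, 0, 0.0005, 0, 0, 0, -1, 0, 0, 0.0005, 0, 0, 0, -1, 0, 0, 0, 0, 0, 0, -1, 0, 0, 0.0005, 0, 0, 0])

```text
clock: 23.38
tcp_pos: [0.5389, -0.0397, 0.1326]
orientation: [-0.0, 0.702, 0.712, -0.0]
wrist_force: [0.0, -0.2, -0.9]
finger_gap: 0.0185
```

Request:
carry_out(moves=[-1, 0, 0, 0.0004, 0, 0, 0, -1, 0, 0, 0.0004, 0, 0, 0, -1, 0, 0, 0.0004, 0, 0, 0, -1, 0, 0, 0, 0, 0, 0, -1, 0, 0, 0.0004, 0, 0, 0])

```text
clock: 24.0
tcp_pos: [0.5391, -0.0398, 0.1323]
orientation: [0.001, 0.702, 0.712, -0.0]
wrist_force: [-1.9, 0.5, 4.8]
finger_gap: 0.0182
```

No slip: this pin still reads 0.1323, so the pressed pin is within about 0.3 mm. Returning the probe.

Request:
carry_out(moves=[-1, 0, 0, -0.025, 0, 0, 0, -1, 0, 0, -0.025, 0, 0, 0, -1, -0.03, -0.009, -0.02, 0, 0, 0, -1, -0.045, -0.014, 0, 0, 0, 0, -1, -0.05, -0.015, 0, 0, 0, 0])

```text
clock: 24.62
tcp_pos: [0.5033, -0.1653, 0.202]
orientation: [-0.0, 0.7, 0.715, -0.0]
wrist_force: [-0.3, -0.1, -2.1]
finger_gap: 0.0182
```

Request:
carry_out(moves=[-1, -0.05, -0.015, 0, 0, 0, 0, -1, -0.045, -0.014, 0, 0, 0, 0, -1, -0.025, -0.008, 0, 0, 0, 0, -1, 0, 0, 0, 0, 0, 0, -1, 0, 0, 0, 0, 0, 0])

```text
clock: 25.25
tcp_pos: [0.4666, -0.293, 0.1996]
orientation: [-0.0, 0.701, 0.713, -0.0]
wrist_force: [0.3, 0.0, -1.7]
finger_gap: 0.0185
```

```bash
python3 - <<'E'
from h import *
st(); plan(.4645,-.2879,.15,90.9)
E
```

```text
t 25.25 tcp [ 0.4666 -0.293   0.1996] yaw 90.92 zax [-8.e-04  2.e-04 -1.e+00] F [ 0.31  0.05 -1.65] gap 0.0185
rows 5 yaw 90.92 d [-0.0021  0.0051 -0.0496]
[0.001, -0.0004, 0.0099] [-0.01, -0.0, 0.0]
[0.001, -0.0004, 0.0099] [-0.01, -0.0, 0.0]
[0.001, -0.0004, 0.0099] [-0.01, -0.0, 0.0]
[0.001, -0.0004, 0.0099] [-0.01, -0.0, 0.0]
[0.001, -0.0004, 0.0099] [-0.01, -0.0, 0.0]
```

Request:
carry_out(moves=[-1, 0.005, -0.002, 0.02, 0, 0, 0, -1, 0, 0, 0.03, 0, 0, 0, -1, 0, 0, 0.018, 0, 0, 0, -1, 0, 0, 0, 0, 0, 0, -1, 0, 0, 0, 0, 0, 0])

```text
clock: 25.88
tcp_pos: [0.4669, -0.2824, 0.1307]
orientation: [-0.0, 0.699, 0.716, 0.0]
wrist_force: [0.4, -0.3, -1.2]
finger_gap: 0.018
```

```bash
python3 - <<'E'
from h import *
st(); plan(.4645,-.2879,.10,90.9)
E
```

```text
t 25.875 tcp [ 0.4669 -0.2824  0.1307] yaw 91.39 zax [ 6.e-04  7.e-04 -1.e+00] F [ 0.36 -0.26 -1.25] gap 0.018
rows 5 yaw 91.39 d [-0.0024 -0.0055 -0.0307]
[-0.0011, -0.0005, 0.0061] [0.01, -0.01, 0.1]
[-0.0011, -0.0005, 0.0061] [0.01, -0.01, 0.1]
[-0.0011, -0.0005, 0.0061] [0.01, -0.01, 0.1]
[-0.0011, -0.0005, 0.0061] [0.01, -0.01, 0.1]
[-0.0011, -0.0005, 0.0061] [0.01, -0.01, 0.1]
```

Request:
carry_out(moves=[-1, -0.005, -0.002, 0, 0, 0, 0.3, -1, 0, 0, 0, 0, 0, 0, -1, 0, 0, 0, 0, 0, 0, -1, 0, 0, 0, 0, 0, 0, -1, 0, 0, 0, 0, 0, 0])

```text
clock: 26.5
tcp_pos: [0.4663, -0.2886, 0.1333]
orientation: [0.002, 0.7, 0.714, 0.001]
wrist_force: [-0.4, -0.0, -2.2]
finger_gap: 0.0182
```

```bash
python3 - <<'E'
from h import *
st(); plan(.4645,-.2879,.10,90.9)
im,T=grab("wrist","pics/w_ret.png")
cv2.imwrite("pics/w_retc.png",cv2.resize(im[100:300,150:360],None,fx=2.7,fy=2.7,interpolation=cv2.INTER_CUBIC))
E
```

```text
t 26.5 tcp [ 0.4663 -0.2886  0.1333] yaw 91.08 zax [ 0.004  -0.0022 -1.    ] F [-0.39 -0.04 -2.2 ] gap 0.0182
rows 5 yaw 91.08 d [-0.0018  0.0007 -0.0333]
[0.0002, -0.0004, 0.0067] [0.05, 0.03, 0.04]
[0.0002, -0.0004, 0.0067] [0.05, 0.03, 0.04]
[0.0002, -0.0004, 0.0067] [0.05, 0.03, 0.04]
[0.0002, -0.0004, 0.0067] [0.05, 0.03, 0.04]
[0.0002, -0.0004, 0.0067] [0.05, 0.03, 0.04]
```

View pics/w_retc.png

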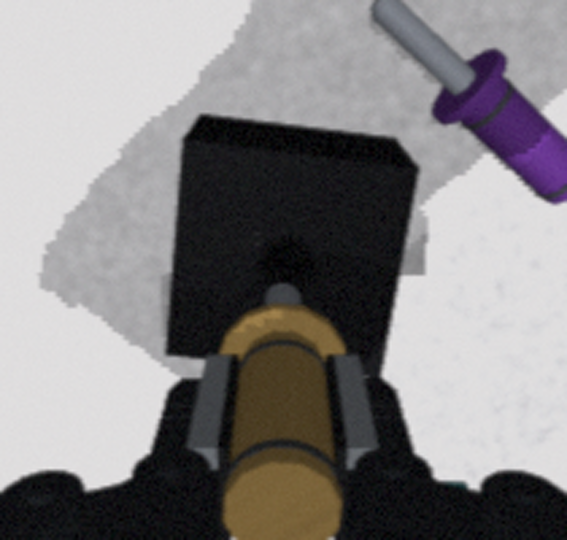

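The hole shows as the dark spot at crop (288,255), with the tip just in front of it at (283,295). The purple lookalike now lies over beside the block, clear of the finger paths. Checking the hole position.

```bash
python3 - <<'E'
from h import *
T=np.load("pics/w_ret_T.npy");K,M=cam("wrist",T)
f=lambda x,y,z:onz(K,M,(150+x/2.7,100+y/2.7),z).round(4)
print("hole",f(288,255,.05)); 
C=[f(185,135,.05),f(416,170,.05),f(165,355,.05)];print("corners",C,"mid",(C[1]+C[2])/2)
print("shank at flange row/tip", f(283,295,.0693), "purple ends z~.01",f(385,10,.01),f(560,195,.02))
tip=T[:3,3]+T[:3,2]*.064;print("tip",tip.round(4),(proj(K,M,tip)-[150,100])*2.7)
E
```

```text
hole [ 0.4618 -0.2866  0.05  ]
corners [array([ 0.4254, -0.3172,  0.05  ]), array([ 0.4346, -0.2493,  0.05  ]), array([ 0.4966, -0.3254,  0.05  ])] mid [ 0.4656  -0.28735  0.05   ]
shank at flange row/tip [ 0.4671 -0.288   0.0693] purple ends z~.01 [ 0.3904 -0.256   0.01  ] [ 0.4491 -0.1942  0.02  ]
tip [ 0.4665 -0.2888  0.0693] [280.35084267 292.99736974]
```

Request:
carry_out(moves=[-1, 0.001, -0.002, 0.003, 0.2, 0.1, 0, -1, 0, 0, 0.004, 0, 0, 0, -1, 0, 0, 0.003, 0, 0, 0, -1, 0, 0, 0, 0, 0, 0, -1, 0, 0, 0, 0, 0, 0])

```text
clock: 27.18
tcp_pos: [0.4638, -0.2873, 0.122]
orientation: [-0.0, 0.7, 0.714, -0.0]
wrist_force: [-0.0, -0.6, -2.1]
finger_gap: 0.018
```

```bash
python3 - <<'E'
from h import *
st(); plan(.4645,-.2879,.10,90.9)
E
```

```text
t 27.175 tcp [ 0.4638 -0.2873  0.122 ] yaw 91.09 zax [-6.e-04  3.e-04 -1.e+00] F [-0.03 -0.63 -2.07] gap 0.018
rows 5 yaw 91.09 d [ 0.0007 -0.0006 -0.022 ]
[-0.0001, 0.0001, 0.0044] [-0.01, -0.0, 0.04]
[-0.0001, 0.0001, 0.0044] [-0.01, -0.0, 0.04]
[-0.0001, 0.0001, 0.0044] [-0.01, -0.0, 0.04]
[-0.0001, 0.0001, 0.0044] [-0.01, -0.0, 0.04]
[-0.0001, 0.0001, 0.0044] [-0.01, -0.0, 0.04]
```

Within 1 mm. Inserting in steps.

Request:
carry_out(moves=[-1, 0, 0.0005, 0.004, 0, 0, 0, -1, 0, 0, 0.004, 0, 0, 0, -1, 0, 0, 0.004, 0, 0, 0, -1, 0, 0, 0.003, 0, 0, 0, -1, 0, 0, 0, 0, 0, 0])

```text
clock: 27.8
tcp_pos: [0.4643, -0.2872, 0.1059]
orientation: [-0.0, 0.7, 0.714, -0.0]
wrist_force: [0.1, 0.9, -1.9]
finger_gap: 0.0181
```

It's in the hole: the tip is below the mouth and no force has built up.

Request:
carry_out(moves=[-1, 0, 0, 0.006, 0, 0, 0, -1, 0, 0, 0.007, 0, 0, 0, -1, 0, 0, 0.007, 0, 0, 0, -1, 0, 0, 0.004, 0, 0, 0, -1, 0, 0, 0, 0, 0, 0])

```text
clock: 28.42
tcp_pos: [0.4642, -0.2871, 0.0798]
orientation: [-0.001, 0.7, 0.714, -0.0]
wrist_force: [-0.3, -0.5, -1.6]
finger_gap: 0.0181
```

Request:
carry_out(moves=[-1, 0, 0, 0.002, 0, 0, 0, -1, 0, 0, 0.002, 0, 0, 0, -1, 0, 0, 0.001, 0, 0, 0, -1, 0, 0, 0.001, 0, 0, 0, -1, 0, 0, 0, 0, 0, 0])

```text
clock: 29.05
tcp_pos: [0.4646, -0.2875, 0.0743]
orientation: [0.0, 0.7, 0.714, -0.0]
wrist_force: [-0.3, 0.4, -1.8]
finger_gap: 0.0184
```

Request:
carry_out(moves=[-1, 0, 0, 0.0007, 0, 0, 0, -1, 0, 0, 0, 0, 0, 0, 1, 0, 0, 0, 0, 0, 0, 1, 0, 0, 0, 0, 0, 0, 1, 0, 0, 0, 0, 0, 0])

```text
clock: 29.68
tcp_pos: [0.4653, -0.2881, 0.0745]
orientation: [0.001, 0.7, 0.714, -0.0]
wrist_force: [0.7, 0.6, 0.2]
finger_gap: 0.0717
```

Request:
carry_out(moves=[1, 0, 0, 0, 0, 0, 0, 1, 0, 0, 0, 0, 0, 0, 1, 0, 0, 0, 0, 0, 0, 1, 0, 0, -0.01, 0, 0, 0, 1, 0, 0, -0.02, 0, 0, 0])

```text
clock: 30.3
tcp_pos: [0.4643, -0.2872, 0.1043]
orientation: [-0.0, 0.7, 0.714, -0.0]
wrist_force: [0.6, -0.2, 0.6]
finger_gap: 0.0853
```

Request:
carry_out(moves=[1, 0, 0, -0.03, 0, 0, 0, 1, 0, 0, -0.04, 0, 0, 0, 1, 0, 0, -0.04, 0, 0, 0, 1, 0, 0, -0.02, 0, 0, 0, 1, 0, 0, 0, 0, 0, 0])

```text
clock: 30.92
tcp_pos: [0.465, -0.2878, 0.2434]
orientation: [0.002, 0.7, 0.714, 0.0]
wrist_force: [0.4, -0.1, -0.2]
finger_gap: 0.0853
```

```bash
python3 - <<'E'
from h import *
st(); im,T=grab("wrist","pics/w_end.png"); a,_=grab("side","pics/s_end.png");st()
K,M=cam("wrist",T)
print([proj(K,M,(.4635,-.287,z)).round(1) for z in(.104,.054)])
c=lambda i,x,y,w,h:cv2.resize(i[y:y+h,x:x+w],(390,500),interpolation=cv2.INTER_CUBIC)
cv2.imwrite("pics/end.png",np.hstack([c(im,180,80,156,200),c(a,320,130,94,120)]))
E
```

```text
t 30.925 tcp [ 0.465  -0.2878  0.2434] yaw 91.08 zax [ 0.0034 -0.0032 -1.    ] F [ 0.38 -0.09 -0.18] gap 0.0853
t 31.025 tcp [ 0.4642 -0.2871  0.2411] yaw 91.09 zax [ 7.e-04 -9.e-04 -1.e+00] F [-0.51  0.38 -0.4 ] gap 0.0857
[array([255.1, 179. ]), array([255.1, 167.4])]
```

View pics/end.png

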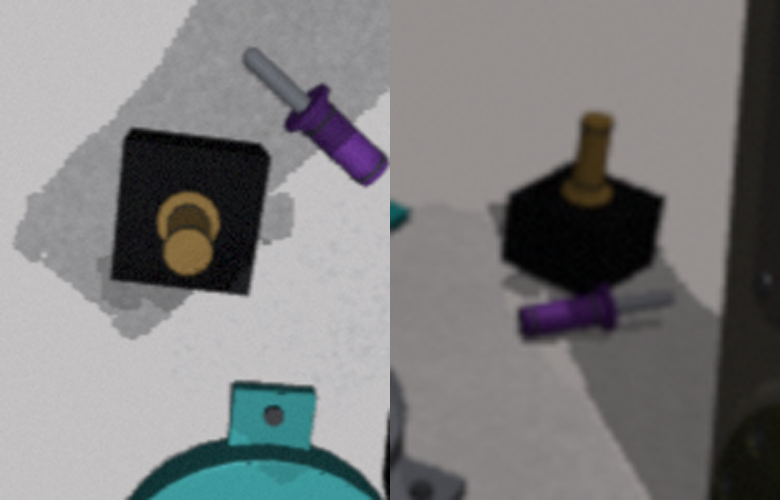

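The brass probe stands upright in its stand with the flange on the block. The handle top is at (255,181) against a predicted (255,179). The purple lookalike lies on the bench. Handing in.

```bash
python3 - <<'E'
from h import *
print(env.hand_in()); st()
E
```

```text
the job is handed in; nothing more can be done
None
the job is handed in; nothing more can be done
```

I found the proud pin, pressed it level, put the brass probe back in its stand and handed the job in at about 31 s; no verdict was reported.

- **Pins:** The +x pin stood about 4.3 mm high, with contact at TCP z 0.1366 m against 0.1323 m on two neighbours. After pressing it reads 0.1326 m, about 0.3 mm high and within the 1.5 mm limit. One neighbour felt again afterwards still read 0.1323 m, so neither that pin nor the probe in the grip had moved. I did not feel the two pins on the −x side and never touched them.
- **Probe:** It went back in at the height it was taken from (TCP z 0.0743 m against 0.0742 m). The last pictures show it upright with its flange on the block and the open gripper clear of it.
- **Mishap:** The purple lookalike probe, which stood loose on the bench near the stand, fell over during the job. It was upright when I first went to the stand and lying down when I came back. I didn't see when or why it fell, and no unusual force was recorded. It is still on the bench.
- **Not re-checked:** I took no final picture of the specimens or the steel ring; the arm was never near them while it was low.

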